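# Pin a cart wheel on its axle with a linchpin

## Task

Slide the hand cart's wheel fully home on its axle, then take the linchpin out of the drilled block and put it down through the cross hole in the axle until its head sits on the axle, feeling for the hole with light pressure and never forcing the pin. Then swing the pin's sprung ring over the free end of the axle until it snaps shut round the axle, and leave the tools lying around it where they are.

Things in the scene. Friction and masses are not known exactly. Their poses are not given: they have to be found in the camera images.
- cart: Fixed axle bed of a hand cart: timber beam 80 x 200 x 70 mm (x, y, z) on two 50 mm packers. Origin: centre of its underside, on the bench; z up; its front looks to -x, roughly to the robot. A round steel axle, 28 mm in diameter, stands out of the front face (x = -40 mm) to -x, centre line at y = 0, z = 85 mm, through a clamping collar (44 mm in diameter, to x = -62 mm).
- hole_mean (a point): Point of the cart (axes as the cart's) at x = -136, y = 0, z = 97.5 mm: where the middle of the cross hole's mouth lies on average. The axle is set in its collar by hand, so hole, axle end and wheel all sit up to 10 mm further in or out along x, differently each time, and no reading tells which: feel for it. The hole is truly at y = 0, vertical, right through, 11.5 mm in diameter.
- axle_end_mean (a point): Point of the cart (axes as the cart's) on the axle's centre line where its free end lies on average, 20 mm from the hole's axis (it shifts in or out with the hole). The outer 34 mm of the axle are filed flat on top, 12.5 mm above the centre line; the hole opens in that flat. The underside is round, 14 mm below the centre line.
- wheel (a joint): How far the wheel stands out along the axle to -x from home (m): 0 = home, hard on the axle's shoulder; 0.03 at most. Starts 16 to 24 mm out, its bush over the hole; drags with 4 N. Tyre 110 x 32 mm, hub 52 mm in diameter, in front of it a brass bush of 35 mm. With the wheel home the flat hub face is 18 mm and the bush face 10 mm behind the hole's axis, wherever the axle is set. It spins freely.
- pin_block: Timber block 70 x 130 x 45 mm (x, y, z), fixed to the bench, with three holes through it from above; the linchpin stands in the middle one, 13 mm in diameter. Origin: centre of its underside. The block and the tape measure lie on either side of the cart, sometimes swapped.
- linchpin: Steel linchpin, 0.17 kg, loose, upright in the block. Origin: on its axis, at the underside of the head; z up. Below: round pin 10 mm in diameter, 36 mm long, last 2 mm tapered to 8 mm. Head: lug 16 x 18 x 12 mm (x, y, z), then a flat-sided tab 14 x 12 mm from z = 12 to 38 mm; grip the tab across y. The ring opens to -x; in the axle this -x must point to the axle's free end, as the cart's -x.
- ring (a joint): Swing of the linchpin's ring (rad). 0 = open on its stop, standing out to the linchpin's -x, 13 degrees above level; 1.8 = shut, in the pin's y-z plane, its far side beneath the pin's point. Hinged in the lug along y at z = 6 mm. An over-centre spring holds it at either end: push it from 0 (0.16 N m, 4 N at the far side, falling to nothing at 0.9) past 0.9 rad and it snaps shut by itself.
- ring_far (a point): Middle of the wire at the ring's far side, 47 mm from the hinge. The ring is a circle of 5 mm round wire, 52 mm over all, hinged at a point of its rim.
- tape_measure: Pocket tape measure, 66 x 84 x 44 mm, loose bystander. Origin: centre of its underside.
- pencil: Flat carpenter's pencil 14 x 175 x 8 mm, lying flat, loose bystander. Origin: centre of the underside.
- hammer: Joiner's hammer 128 x 316 x 27 mm, lying flat, loose bystander. Origin: centre of the underside.

How it is judged:
On the way, in this order (a step that is already met when the one before it is completed fails the run):
1. the wheel is slid home on the axle (within 3 mm) (value of joint wheel below 0.003 m), for 0.2 s.
2. the linchpin is down in the cross hole with its head on the axle and its ring still open, the wheel home (value of joint wheel below 0.003 m and z of linchpin in the frame of cart between 0.0945 and 0.1005 m and x of linchpin in the frame of cart between -0.1485 and -0.1235 m and y of linchpin in the frame of cart between -0.004 and 0.004 m and angle between linchpin's own z axis and vertical below 0.12 rad and value of joint ring below 0.8 rad), for 0.2 s.
At the end, for the whole second after the job is handed in: The wheel is home (within 3 mm), the linchpin stands upright (within 7 degrees) through the axle's cross hole with its head on the axle (within 3 mm), its ring is shut round the axle (within 7 degrees), and all is at rest (value of joint wheel below 0.003 m and z of linchpin in the frame of cart between 0.0945 and 0.1005 m and x of linchpin in the frame of cart between -0.1485 and -0.1235 m and y of linchpin in the frame of cart between -0.004 and 0.004 m and angle between linchpin's own z axis and vertical below 0.12 rad and value of joint ring above 1.68 rad and linear speed of linchpin below 0.02 m/s); the robot touches nothing.
It fails at once if the linchpin is forced against the cart, axle or wheel with more than 40 N (contact force between linchpin and cart above 40 N).
It fails at once if the tape measure, pencil or hammer are moved by more than 30 mm (distance of any of tape_measure, pencil, hammer from where it was at the start of the episode above 0.03 m).
It also fails if it takes over 72 s, if anything falls off the work surface, if the arm or the gripper's body presses on something with over 40 N, if the wrist force passes 120 N, or if a joint passes its speed limit or range.

## Robot

A 7-joint arm with a two-finger parallel gripper is mounted at the origin on a cart in front of the work surface, level with it; the furniture and walls round the work are solid. World frame = base frame: x ahead of the robot, y to its left, z up, the work surface at z = 0. Lengths are in m, angles in rad, forces in N, time in s.
With the tool pointing down it reaches from about 0.35 to 0.9 m from the base axis. Payload 8.1 kg.
Tool frame: the origin (TCP) lies at the very end of the fingers, on their centre line; the grasp point (between the pads) lies 19 mm behind it (grasp_offset is the distance from the TCP to the grasp point, in m); z points along the fingers, y is the line along which they close (so a half turn about z gives the same grasp; the last joint's range is limited). The gripper opens to 92 mm and grips with 3 to 60 N. Pads are 19 mm wide; open, the fingers measure 130 mm over their backs; the gripper's body (75 mm by 190 mm) begins 47 mm behind the grasp point.
Start: joints at [-1.368, 0.434, 0.025, 1.573, -0.012, 1.134, -0.075], TCP at [0.188, 0.596, 0.227] pointing down, gripper open.
Joint ranges: [-2.62, 2.62], [-0.44, 2.09], [-1.27, 1.32], [0.08, 2.57], [-1.32, 4.46], [0.12, 2], [-2.74, 2.74]. Speed limits (rad/s): [2.22, 2.22, 3.01, 3.01, 3.14, 3.14, 3.14].

## Interface

Orientations are given as a rotation vector (axis times angle).
In Python, from cell import observe, get_image, camera_params, sign_off, silhouettes, grasp_offset gives the robot as it stands. The module is installed in compiled form; this text tells all that it offers.
- The arm moves only by the tool jog_arm, never from a script. Its argument "motion" is a list that holds one entry, the list of rows, each a list of 7 numbers: the shift along the tool's x, y, z in m, then the turn, a rotation vector about the tool's x, y, z in rad, then the closure, from -1 (fully open) to 1 (shut), so that 0 is half open. In form: [[[dx, dy, dz, wx, wy, wz, hand], ...]]. A call has 1 to 10 rows; each row is the pose to reach, as a shift and turn from the pose commanded when the call began, along the tool's axes at that moment; what a row does not reach only later rows make up. A row lasts 1/12 s, in which the tool goes at most 41.7 mm and 7.16 degrees, less where a joint would pass 70% of its speed; a pose out of reach is approached as far as the arm can. A call with a gripper value outside its range is refused whole. The fingers move at their own pace and stop on an object; "force" is the grip in N (left out, the last holds). Time passes only in rows, so rows that repeat a pose let the fingers close. It gives the time, the measured TCP pose, the force, the opening and the grip force at its end, in the units of the state.
- observe(): the state, without advancing time (a new reading comes with each control period).
- get_image(name): name is "scene" or "top"; returns the picture (400x640x3 uint8, red, green, blue); there is no depth.
- camera_params(name): a dict with "vertical_fov" (degrees; the focal length in pixels is half the picture's height over the tangent of half this angle, whatever the lens; pixels are square), "cx", "cy" (the principal point, pixels), "dist_coeffs" ([k1, k2, p1, p2, k3] as OpenCV has them; the pictures are not rectified), "T" (4x4, takes a point from camera to world coordinates). Camera axes: x right, y down, z forward; pixel columns grow to the right and rows downward; lengths in m; the calibration is good to about 2 mm. A picture is of the moment at which its call begins. camera_params takes no time and is no camera call.
- sign_off(): hands the job in; it is judged then, once.
Trained networks look in the newest picture that a camera, given by its name, has taken for a name from the list of things; names that differ only in an ending like _2 or _b are one class to them, and where a whole thing is asked for, a point or a joint stands for the part that bears it (a point fixed in the world has none). Each returns a list of dicts, best first, with "p" (0 to 1); they miss things now and then, are a little off and sometimes report something else, mostly with a low value. They report only what shows in the picture. A call takes as long as a camera call.
- silhouettes(query, camera): "mask" (400x640 bool, what is visible of it) and "pixel" ([column, row] in pixels, amid what is visible of it).
The state is a dict: "clock": time; "joints": joint angles; "dq": joint speeds; "joint_efforts": joint torques, N m; "position": TCP position; "ee_rot": TCP orientation; "force": force on the tool from outside, world axes, zero at the start; "ft_torque": the same for the moment, N m; "width": opening from 0.0 (shut) to 1.0 (fully open); "gripper_force": force on a finger pad.
Only numpy, scipy, OpenCV 4.12 (cv2) and the standard library are available. Lean on these libraries where they do the work, as an engineer would, in place of code of your own. Each camera call takes 0.05 s, during which the arm holds its last target. There are 200 camera calls.

## Working session

There is one attempt and no reset: what is moved stays moved. The work goes in short steps, Python scripts to look and compute and a tool call to move; the robot and the scene stay as the last step left them, time stands still between calls to the robot, and variables do not carry over. Pictures are saved under pics/ and viewed, at most 10 in all, crops included, and the job is handed in when it is done.

Besides the shell and the picture viewer there is one more tool, called after "Call:" by a JSON object that holds its "method" and its "body", one argument or row to a line. jog_arm: Moves the arm, as the interface text tells. Its arguments: {"type":"object","properties":{"motion":{"type":"array"},"force":{"type":"number"}},"required":["motion"]}

```bash
mkdir -p pics
cat > h.py <<'E'
import numpy as np, cv2
from cell import *
from scipy.spatial.transform import Rotation as R
def cam(n):
    p=camera_params(n); f=200/np.tan(np.radians(p["vertical_fov"])/2)
    K=np.array([[f,0,p["cx"]],[0,f,p["cy"]],[0,0,1]]); return K,np.array(p["dist_coeffs"],float),np.array(p["T"])
def ray(n,px):
    K,d,T=cam(n); u=cv2.undistortPoints(np.array([[px]],float),K,d)[0,0]
    return T[:3,3],T[:3,:3]@np.array([u[0],u[1],1])
def onz(n,px,z):
    o,v=ray(n,px); return o+v*(z-o[2])/v[2]
def proj(n,P):
    K,d,T=cam(n); P=np.atleast_2d(P); Ti=np.linalg.inv(T)
    return cv2.projectPoints(P@Ti[:3,:3].T+Ti[:3,3],np.zeros(3),np.zeros(3),K,d)[0][:,0]
def save(n,f,crop=None,s=1):
    im=get_image(n)[:,:,::-1]
    if crop: a,b,c,d=crop; im=im[b:d,a:c]
    cv2.imwrite("pics/"+f,cv2.resize(im,None,fx=s,fy=s,interpolation=cv2.INTER_CUBIC))
E
python3 - <<'E'
from h import *
np.set_printoptions(precision=4,suppress=True)
save("scene","s0.png");save("top","t0.png")
for n in("scene","top"):
    print(n,cam(n)[2])
    for q in("cart","pin_block","linchpin","wheel","tape_measure","ring","pencil","hammer"):
        for r in silhouettes(q,n)[:2]:
            m=r["mask"];ys,xs=np.nonzero(m);print(q,round(r["p"],2),r["pixel"],m.sum(),xs.min(),xs.max(),ys.min(),ys.max())
s=observe();print(s["position"],s["ee_rot"],s["clock"],R.from_rotvec(s["ee_rot"]).as_matrix(),grasp_offset)
E
```

```text
scene [[ 0.5781 -0.3821  0.721  -0.0341]
 [-0.8156 -0.2966  0.4967 -0.4413]
 [ 0.0241 -0.8752 -0.4831  0.5278]
 [ 0.      0.      0.      1.    ]]
cart 0.82 [350.8, 215.5] 5282 309 400 179 255
pin_block 0.78 [421.6, 295.0] 2645 383 457 266 320
linchpin 0.71 [419.5, 282.6] 368 406 434 266 294
wheel 0.96 [337.0, 225.3] 1729 311 360 204 252
wheel 0.36 [271.6, 198.8] 144 249 293 189 205
tape_measure 0.7 [234.8, 211.0] 685 218 250 201 225
ring 0.65 [420.9, 294.2] 2704 383 456 266 321
ring 0.61 [340.0, 224.1] 1687 312 360 204 251
pencil 0.65 [271.2, 196.6] 146 249 292 190 205
hammer 0.7 [480.5, 272.8] 2012 392 544 245 306
top [[ 0.0754 -0.9727  0.2197  0.3551]
 [-0.9972 -0.0737  0.0159 -0.0428]
 [ 0.0007 -0.2203 -0.9754  1.1675]
 [ 0.      0.      0.      1.    ]]
cart 0.79 [335.7, 185.9] 5296 289 382 154 245
pin_block 0.94 [423.6, 237.9] 1741 393 457 219 260
pin_block 0.15 [336.1, 185.5] 5220 289 380 155 245
linchpin 0.75 [431.2, 240.5] 154 418 440 233 256
wheel 0.65 [341.4, 222.8] 899 318 364 214 238
tape_measure 0.97 [212.1, 229.2] 890 194 235 210 244
ring 0.7 [419.1, 251.1] 122 418 440 238 257
pencil 0.65 [219.8, 169.3] 461 204 233 140 201
hammer 0.7 [452.8, 184.7] 1787 380 507 150 199
[0.1882 0.596  0.2268] [0.4786 3.1049 0.0001] 0.9 [[-0.9536  0.3011  0.    ]
 [ 0.3011  0.9536  0.0001]
 [-0.      0.0001 -1.    ]] 0.0188
```

View pictures.

Run:
```python
import cv2
a=cv2.imread("pics/t0.png")[140:270,180:520];b=cv2.imread("pics/s0.png")[160:330,200:560]
cv2.imwrite("pics/t1.png",cv2.resize(a,None,fx=2.3,fy=2.3,interpolation=2));cv2.imwrite("pics/s1.png",cv2.resize(b,None,fx=2.2,fy=2.2,interpolation=2))
```

```text
(no output)
```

View pics/t1.png

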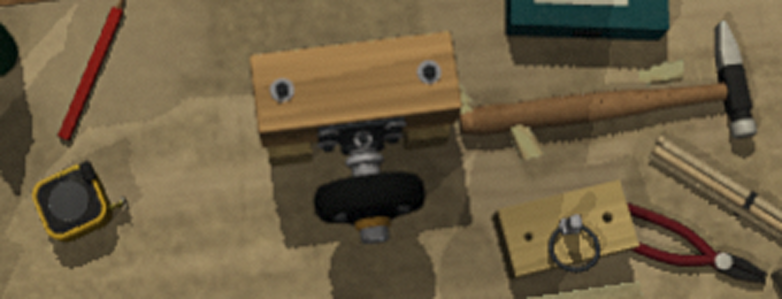

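View pics/s1.png

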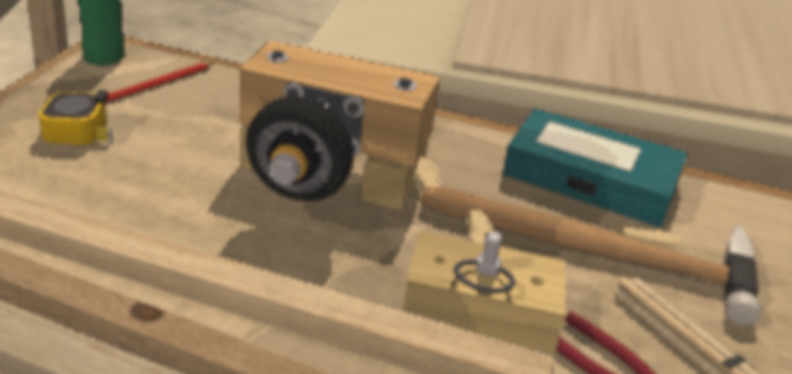

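```bash
cat > fit.py <<'E'
from h import *
from scipy.optimize import least_squares
def T2(p,P):
    c,s=np.cos(p[2]),np.sin(p[2]);P=np.array(P,float)
    return np.c_[p[0]+c*P[:,0]-s*P[:,1],p[1]+s*P[:,0]+c*P[:,1],P[:,2]]
def fit(p0,obs):
    f=lambda p:np.concatenate([(proj(n,T2(p,[P]))[0]-np.array(u)) for n,P,u in obs])
    r=least_squares(f,p0,loss="soft_l1");return r.x,f(r.x).reshape(-1,2)
E
python3 - <<'E'
from fit import *
np.set_printoptions(precision=4,suppress=True)
t=lambda x,y:(180+(x+.5)/2.3-.5,140+(y+.5)/2.3-.5); s=lambda x,y:(200+(x+.5)/2.2-.5,160+(y+.5)/2.2-.5)
a,b,z=.04,.1,.12
cart=[("top",(a,b,z),t(251,54)),("top",(a,-b,z),t(449,33)),("top",(-a,-b,z),t(460,110)),("top",(-a,b,z),t(259,132)),
("scene",(a,b,z),s(267,42)),("scene",(a,-b,z),s(438,77)),("scene",(-a,b,z),s(241,69)),("scene",(-a,-b,z),s(421,105))]
p0=onz("top",t(355,80),.12);pc,r=fit([p0[0],p0[1],0],cart);print("cart",pc);print(r)
a,b,z=.035,.065,.045
bl=[("top",(a,b,z),t(497,214)),("top",(a,-b,z),t(621,181)),("top",(-a,-b,z),t(637,243)),("top",(-a,b,z),t(515,278)),
("scene",(a,b,z),s(420,233)),("scene",(a,-b,z),s(566,263)),("scene",(-a,b,z),s(407,304)),("scene",(-a,-b,z),s(558,350))]
p0=onz("top",t(567,230),.045);pb,r=fit([p0[0],p0[1],0],bl);print("block",pb);print(r)
for nm,P in (("hole",(-.136,0,.0975)),("end",(-.156,0,.085))):
    w=T2(pc,[P]);print(nm,w,[proj(n,w)[0] for n in("top","scene")])
print("axle end seen",t(374,236),s(282,168))
w=T2(pb,[(0,0,.083),(0,0,.045)]);print(w,proj("top",w),proj("scene",w)); print("tab top seen top",t(572,222),"scene",s(493,237))
# axle end from both views ray intersection
o1,d1=ray("top",t(374,232));o2,d2=ray("scene",s(282,168))
A=np.c_[d1,-d2];k=np.linalg.lstsq(A,o2-o1,rcond=None)[0];print(o1+k[0]*d1,o2+k[1]*d2)
E
```

```text
cart [ 0.6541 -0.0525  0.1952]
[[-0.9945  0.3113]
 [ 0.7855 -0.6078]
 [ 1.2193 -0.113 ]
 [-0.6998  0.7429]
 [ 0.7009 -1.6237]
 [ 1.0782 -0.8158]
 [-1.5405 -0.8853]
 [-0.3115  1.8803]]
block [ 0.5359 -0.2806  0.3116]
[[  0.5767  -0.7324]
 [ -0.5348   0.7894]
 [  1.0628   2.4791]
 [  0.7545   0.5161]
 [ -0.6506  -0.2689]
 [ -0.4175  -0.0617]
 [ -0.4438 -10.2979]
 [  2.9948 -15.1112]]
hole [[ 0.5206 -0.0789  0.0975]] [array([341.5561, 236.696 ]), array([330.4669, 228.6668])]
end [[ 0.501  -0.0828  0.085 ]] [array([342.4591, 246.3173]), array([326.4276, 238.5635])]
axle end seen (342.32608695652175, 242.32608695652175) (327.9090909090909, 236.09090909090907)
[[ 0.5359 -0.2806  0.083 ]
 [ 0.5359 -0.2806  0.045 ]] [[430.6698 237.519 ]
 [427.0552 239.9411]] [[424.1356 267.6321]
 [421.0952 283.339 ]]
tab top seen top (428.4130434782609, 236.23913043478262) scene (423.8181818181818, 267.45454545454544)
[ 0.514  -0.0817  0.0841] [ 0.5119 -0.079   0.0837]
```

Run:
```python
import cv2,numpy as np
a=cv2.imread("pics/t0.png");b=cv2.imread("pics/s0.png")
c=[a[205:260,310:365],a[220:275,400:455],b[200:255,310:365],b[255:310,390:445]]
c=[cv2.resize(x,(380,290),interpolation=2) if 0 else cv2.resize(x,(290,290),interpolation=2) for x in c]
cv2.imwrite("pics/m.png",np.vstack([np.hstack(c[:2]),np.hstack(c[2:])]))
```

```text
(no output)
```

View pics/m.png

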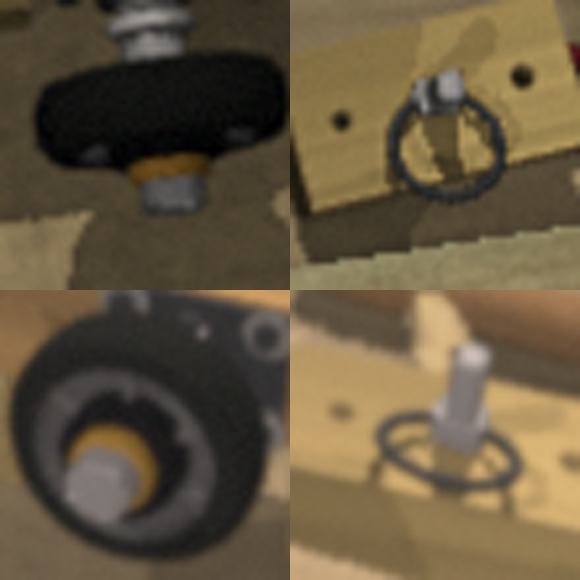

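```bash
cat >> fit.py <<'E'
PC=np.array([0.6541,-0.0525,0.1952])
def go(p,yaw):
    "row from the present pose to TCP p with tool y at world angle yaw (deg), tool down"
    s=observe();M=R.from_rotvec(s["ee_rot"]).as_matrix();a=np.radians(yaw)
    y=np.array([np.cos(a),np.sin(a),0]);z=np.array([0,0,-1.]);D=np.c_[np.cross(y,z),y,z]
    print("row",np.round(M.T@(np.array(p)-s["position"]),4),np.round(R.from_matrix(M.T@D).as_rotvec(),4),"t",s["clock"],"pos",np.round(s["position"],4),"F",np.round(s["force"],2),"w",s["width"])
def cart(x,y,z): return T2(PC,[(x,y,z)])[0]
E
python3 - <<'E'
from fit import *
np.set_printoptions(precision=4,suppress=True)
t=lambda x,y:(180+(x+.5)/2.3-.5,140+(y+.5)/2.3-.5); s=lambda x,y:(200+(x+.5)/2.2-.5,160+(y+.5)/2.2-.5)
for x in(-.156,-.151,-.146):
    w=[cart(x,0,z) for z in(.0975,.085,.071)]; print(x,proj("top",w).round(1).tolist(),proj("scene",w).round(1).tolist())
print("seen: top end lower edge (342.6,245.2), scene face centre (329,237)")
bh=[("top",(0,.045,.045),(409.7,242.8)),("top",(0,-.045,.045),(444,234.2)),("scene",(0,.045,.045),s(440,259)),("scene",(0,-.045,.045),s(537,281))]
a=[onz(n,u,.045) for n,_,u in bh];print(a,(a[0]+a[1])/2,(a[2]+a[3])/2,[np.degrees(np.arctan2(*(a[i]-a[i+1])[:2]*[-1,1])) for i in(0,2)])
rc=[onz("top",(429.8,248.1),.0563),onz("scene",s(484,276),.0563)];tt=[onz("top",(400+150/5.27,220+85/5.27),.083),onz("scene",s(494,236),.083)]
print("ring c",rc,"tab top",tt)
for r,q in zip(rc,tt):
    d=q-r;print(np.degrees(np.arctan2(d[1],d[0])),np.hypot(*d[:2]))
go(cart(-.22,0,.13),90+np.degrees(PC[2]))
E
```

```text
-0.156 [[342.7, 245.6], [342.5, 246.3], [342.2, 247.1]] [[326.6, 233.5], [326.4, 238.6], [326.2, 244.1]]
-0.151 [[342.4, 243.3], [342.2, 244.1], [341.9, 244.9]] [[327.6, 232.2], [327.4, 237.3], [327.2, 242.9]]
-0.146 [[342.1, 241.1], [341.9, 241.9], [341.6, 242.8]] [[328.6, 231.0], [328.4, 236.1], [328.2, 241.6]]
seen: top end lower edge (342.6,245.2), scene face centre (329,237)
[array([ 0.5262, -0.2402,  0.045 ]), array([ 0.5524, -0.3201,  0.045 ]), array([ 0.5269, -0.2402,  0.045 ]), array([ 0.5509, -0.3199,  0.045 ])] [ 0.5393 -0.2801  0.045 ] [ 0.5389 -0.28    0.045 ] [np.float64(18.133181018346722), np.float64(16.76198532444531)]
ring c [array([ 0.5156, -0.2851,  0.0563]), array([ 0.5162, -0.2843,  0.0563])] tab top [array([ 0.5387, -0.2755,  0.083 ]), array([ 0.5379, -0.2801,  0.083 ])]
22.60178800179376 0.025067916988436294
11.076227393667335 0.022063422062849152
row [-0.4466 -0.5838  0.0967] [ 0.0001  0.     -0.5011] t 0.9 pos [0.1882 0.596  0.2268] F [-0.62  0.55 -0.33] w 0.9969043632018603
```

Call:
{"method": "jog_arm", "body": {
  "motion": [
    [[-0.447,-0.584,0.097,0,0,-0.501,-0.22],[-0.447,-0.584,0.097,0,0,-0.501,-0.22],[-0.447,-0.584,0.097,0,0,-0.501,-0.22],[-0.447,-0.584,0.097,0,0,-0.501,-0.22],[-0.447,-0.584,0.097,0,0,-0.501,-0.22],[-0.447,-0.584,0.097,0,0,-0.501,-0.22],[-0.447,-0.584,0.097,0,0,-0.501,-0.22],[-0.447,-0.584,0.097,0,0,-0.501,-0.22],[-0.447,-0.584,0.097,0,0,-0.501,-0.22],[-0.447,-0.584,0.097,0,0,-0.501,-0.22]]
  ]
}}

```text
clock: 1.73
position: [0.3292, 0.2058, 0.1724]
ee_rot: [-0.306, 3.126, 0.001]
force: [1.0, -0.1, 0.1]
width: 0.612
gripper_force: 0.0
```

```bash
python3 -c "
from fit import *
go(cart(-.22,-.001,.095),101.2)"
```

```text
row [-0.0485 -0.3175  0.0772] [ 0.0007  0.001  -0.0002] t 1.7333 pos [0.3292 0.2058 0.1724] F [ 0.97 -0.11  0.06] w 0.6117376607273324
```

Call:
{"method": "jog_arm", "body": {
  "motion": [
    [[-0.048,-0.317,0.077,0,0,0,-0.22],[-0.048,-0.317,0.077,0,0,0,-0.22],[-0.048,-0.317,0.077,0,0,0,-0.22],[-0.048,-0.317,0.077,0,0,0,-0.22],[-0.048,-0.317,0.077,0,0,0,-0.22],[-0.048,-0.317,0.077,0,0,0,-0.22],[-0.048,-0.317,0.077,0,0,0,-0.22],[-0.048,-0.317,0.077,0,0,0,-0.22],[-0.048,-0.317,0.077,0,0,0,-0.22],[-0.048,-0.317,0.077,0,0,0,-0.22]]
  ]
}}

```text
clock: 2.57
position: [0.4374, -0.0963, 0.0949]
ee_rot: [0.298, -3.127, 0.001]
force: [-0.1, 1.3, -0.3]
width: 0.608
gripper_force: 0.0
```

```bash
python3 -c "
from fit import *
go(cart(-.18,-.001,.095),101.2)"
```

```text
row [-0.0411  0.0002 -0.0002] [-0.0006 -0.0007 -0.0054] t 2.5667 pos [ 0.4374 -0.0963  0.0949] F [-0.11  1.25 -0.3 ] w 0.6081948211716651
```

Call:
{"method": "jog_arm", "body": {
  "motion": [
    [[-0.03,0,0,0,0,-0.005,-0.22],[-0.06,0,0,0,0,-0.005,-0.22],[-0.066,0,0,0,0,-0.005,-0.22],[-0.072,0,0,0,0,-0.005,-0.22],[-0.078,0,0,0,0,-0.005,-0.22],[-0.084,0,0,0,0,-0.005,-0.22],[-0.088,0,0,0,0,-0.005,-0.22],[-0.088,0,0,0,0,-0.005,-0.22]]
  ]
}}

```text
clock: 3.23
position: [0.5233, -0.0765, 0.0951]
ee_rot: [0.315, -3.125, -0.001]
force: [-0.5, 0.5, -1.4]
width: 0.608
gripper_force: 0.1
```

Call:
{"method": "jog_arm", "body": {
  "motion": [
    [[-0.003,0,0,0,0,0,-0.22],[-0.006,0,0,0,0,0,-0.22],[-0.009,0,0,0,0,0,-0.22],[-0.011,0,0,0,0,0,-0.22],[-0.013,0,0,0,0,0,-0.22],[-0.013,0,0,0,0,0,-0.22]]
  ]
}}

```text
clock: 3.73
position: [0.5361, -0.0743, 0.095]
ee_rot: [0.314, -3.125, -0.0]
force: [-4.4, 1.6, 1.9]
width: 0.611
gripper_force: 2.4
```

Run:
```python
from fit import *
for n,c in(("top",(300,170,380,260)),("scene",(290,160,370,250))):
    save(n,n+"_w.png",c,5)
a=[cv2.imread(f"pics/{n}_w.png") for n in("top","scene")];cv2.imwrite("pics/w.png",np.hstack(a))
go(cart(-.12,-.001,.095),101.2)
```

```text
row [-0.0001 -0.0025  0.    ] [ 0.0004 -0.001   0.0048] t 3.8333 pos [ 0.536  -0.0743  0.095 ] F [-4.45  1.26  1.05] w 0.6097363211679828
```

View pics/w.png

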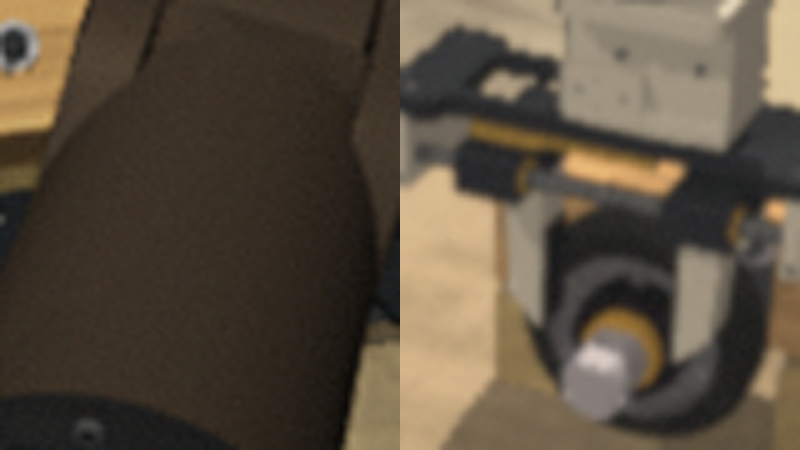

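Call:
{"method": "jog_arm", "body": {
  "motion": [
    [[-0.003,-0.001,0,0,0,0,-0.22],[-0.005,-0.002,0,0,0,0,-0.22],[-0.008,-0.002,0,0,0,0,-0.22],[-0.01,-0.002,0,0,0,0,-0.22],[-0.012,-0.002,0,0,0,0,-0.22],[-0.012,-0.002,0,0,0,0,-0.22]]
  ]
}}

```text
clock: 4.33
position: [0.5361, -0.0747, 0.0935]
ee_rot: [0.309, -3.103, -0.007]
force: [-45.6, -0.0, 34.5]
width: 0.613
gripper_force: 22.7
```

Call:
{"method": "jog_arm", "body": {
  "motion": [
    [[0.012,0.002,0,0,0,0,-0.22],[0.02,0.002,0,0,0,0,-0.22],[0.04,0.002,0,0,0,0,-0.22],[0.06,0.002,0,0,0,0,-0.22],[0.06,0.002,0,0,0,0,-0.22]]
  ]
}}

```text
clock: 4.75
position: [0.4871, -0.0854, 0.0953]
ee_rot: [0.31, -3.126, 0.001]
force: [-0.5, -0.1, -1.0]
width: 0.612
gripper_force: 0.0
```

Run:
```python
from fit import *
save("scene","s_w2.png",(290,160,370,250),5)
go(cart(-.2,-.001,.105),101.2)
```

```text
row [ 0.0319 -0.0011 -0.0094] [-0.0006  0.0015  0.003 ] t 4.8 pos [ 0.4892 -0.0849  0.0957] F [ 0.79 -0.04  0.55] w 0.6109465141758246
```

View pics/s_w2.png

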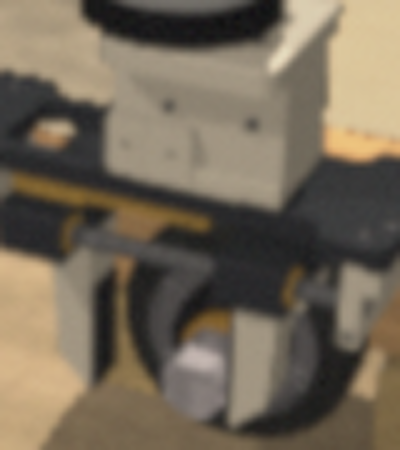

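Call:
{"method": "jog_arm", "body": {
  "motion": [
    [[0.03,0,-0.02,0,0,0,0.1],[0.03,0,-0.06,0,0,0,0.1],[0.03,-0.02,-0.1,0,0,0,0.1],[0.03,-0.06,-0.1,0,0,0,0.1],[0.03,-0.1,-0.1,0,0,0,0.1],[0.02,-0.14,-0.1,0,0,0,0.1],[0.01,-0.18,-0.1,0,0,0,0.1],[0.0,-0.2,-0.1,0,0,0,0.1],[0.0,-0.2,-0.1,0,0,0,0.1]]
  ]
}}

```text
clock: 5.55
position: [0.5323, -0.2859, 0.1957]
ee_rot: [-0.307, 3.123, -0.008]
force: [-0.8, -0.3, -0.1]
width: 0.448
gripper_force: 0.0
```

Run:
```python
from fit import *
go((.539,-.280,.10),107)
for n,c in(("top",(300,180,380,260)),("scene",(300,190,380,270))):
    save(n,n+"_w3.png",c,5)
a=[cv2.imread(f"pics/{n}_w3.png") for n in("top","scene")];cv2.imwrite("pics/w3.png",np.hstack(a))
```

```text
row [-0.0074  0.0051  0.0957] [-0.0057  0.0024 -0.1008] t 5.55 pos [ 0.5323 -0.2859  0.1957] F [-0.78 -0.27 -0.14] w 0.4482617499967756
```

View pics/w3.png

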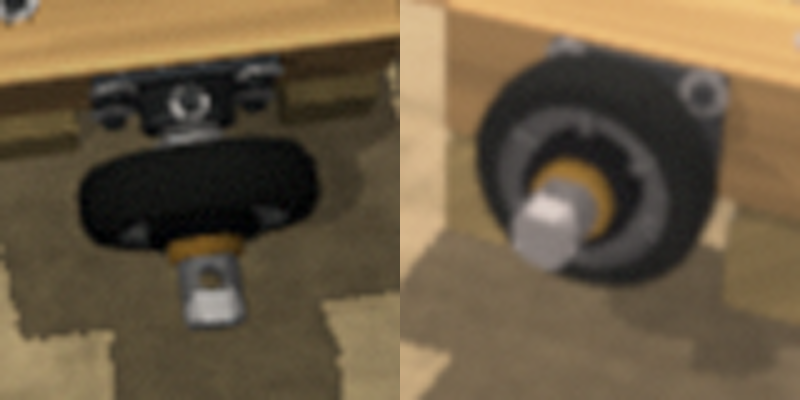

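Run:
```python
from fit import *
im=cv2.imread("pics/top_w3.png").astype(int).sum(2)[255:300,180:245]
g=im[::3,::4];print(g)
for u in((341.5,235.8),(341.7,236.2)):
    w=onz("top",u,.0975);c,s=np.cos(PC[2]),np.sin(PC[2]);d=w[:2]-PC[:2];print(w,"cart",c*d[0]+s*d[1],-s*d[0]+c*d[1])
```

```text
[[207 206 210 237 252 254 251 244 230 224 224 210 180 153 135 165 208]
 [198 202 212 245 273 282 276 268 262 263 262 239 195 161 162 197 232]
 [195 212 228 261 285 295 288 275 269 282 285 253 202 171 172 210 240]
 [200 225 247 275 291 285 260 237 239 267 280 255 208 182 174 205 235]
 [210 233 260 279 285 258 212 185 194 225 250 240 209 187 167 189 223]
 [216 235 263 276 271 228 179 157 163 182 210 221 206 185 170 184 217]
 [216 230 260 272 259 214 172 156 158 156 178 204 205 184 171 178 207]
 [211 222 254 270 262 224 192 181 180 163 170 196 208 187 167 171 199]
 [207 220 252 270 266 235 209 201 196 172 170 200 217 187 164 166 191]
 [206 219 250 269 270 246 222 212 204 186 187 217 235 198 166 166 187]
 [203 214 240 258 261 251 230 206 192 201 207 234 262 238 175 161 186]
 [201 211 239 270 297 309 295 269 252 277 286 303 321 298 205 165 185]
 [202 213 248 305 370 400 399 387 377 387 393 398 389 345 242 177 185]
 [198 205 250 333 433 480 487 481 473 475 479 471 437 378 276 196 187]
 [195 200 252 350 457 507 514 508 500 499 502 488 445 384 295 214 188]]
[ 0.52263201 -0.07863581  0.0975    ] cart -0.134040639612573 -0.0001395678870971459
[ 0.52176923 -0.07913871  0.0975    ] cart -0.13498457874155098 -0.00046557196561488115
```

Call:
{"method": "jog_arm", "body": {
  "motion": [
    [[-0.007,0.005,0.04,0,0,-0.1,0.1],[-0.007,0.005,0.08,0,0,-0.1,0.1],[-0.007,0.005,0.095,0,0,-0.1,0.1],[-0.007,0.005,0.095,0,0,-0.1,0.1]]
  ]
}}

```text
clock: 5.98
position: [0.5332, -0.2708, 0.0966]
ee_rot: [0.472, -3.101, -0.006]
force: [-1.0, 0.1, 0.1]
width: 0.448
gripper_force: 0.0
```

Run:
```python
from fit import *
go((.539,-.280,.059),107)
save("scene","g0.png",(370,210,470,330),5)
```

```text
row [-0.003  -0.0107  0.0375] [ 0.0045 -0.0044  0.0054] t 5.9833 pos [ 0.5332 -0.2708  0.0966] F [-0.97  0.12  0.05] w 0.44795005462469323
```

View pics/g0.png

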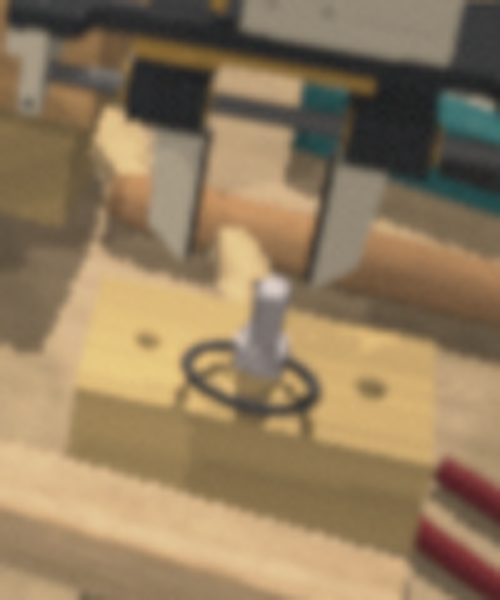

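Call:
{"method": "jog_arm", "body": {
  "motion": [
    [[-0.003,-0.0107,0,0.004,-0.004,0.005,0.1],[-0.003,-0.0107,0,0.004,-0.004,0.005,0.1],[-0.003,-0.0107,0,0.004,-0.004,0.005,0.1],[-0.003,-0.0107,0,0.004,-0.004,0.005,0.1]]
  ]
}}

```text
clock: 6.37
position: [0.5419, -0.2835, 0.1016]
ee_rot: [-0.461, 3.101, -0.007]
force: [0.0, 0.6, -0.1]
width: 0.452
gripper_force: 0.0
```

Run:
```python
from fit import *
go((.539,-.280,.059),107)
```

```text
row [0.002  0.0045 0.0426] [-0.0054  0.0059 -0.0019] t 6.3667 pos [ 0.5419 -0.2835  0.1016] F [ 0.03  0.63 -0.14] w 0.4516729190150453
```

Call:
{"method": "jog_arm", "body": {
  "motion": [
    [[0,0,0,0,0,0,0.1],[0,0,0,0,0,0,0.1],[0,0,0,0,0,0,0.1]]
  ]
}}

```text
clock: 6.62
position: [0.5411, -0.2829, 0.1005]
ee_rot: [-0.461, 3.103, -0.005]
force: [0.1, -0.2, 0.6]
width: 0.448
gripper_force: 0.0
```

Run:
```python
from fit import *
go((.539,-.280,.059),107)
```

```text
row [0.0013 0.0036 0.0415] [-0.004   0.0043 -0.0015] t 6.6167 pos [ 0.5411 -0.2829  0.1005] F [ 0.12 -0.22  0.64] w 0.4479173161872276
```

Call:
{"method": "jog_arm", "body": {
  "motion": [
    [[0.001,0.0035,0.02,-0.004,0.004,0,0.1],[0.001,0.0035,0.04,-0.004,0.004,0,0.1],[0.001,0.0035,0.041,-0.004,0.004,0,0.1],[0.001,0.0035,0.041,-0.004,0.004,0,0.1]]
  ]
}}

```text
clock: 6.95
position: [0.5385, -0.2797, 0.0585]
ee_rot: [0.462, -3.105, -0.002]
force: [0.0, 1.1, 0.2]
width: 0.45
gripper_force: 0.0
```

Run:
```python
from fit import *
go((.539,-.280,.059),107)
save("scene","g1.png",(370,230,470,330),5)
```

```text
row [-0.0004 -0.0004 -0.0005] [ 0.0015 -0.0018 -0.0015] t 6.95 pos [ 0.5385 -0.2797  0.0585] F [0.03 1.09 0.2 ] w 0.45000985403742055
```

View pics/g1.png

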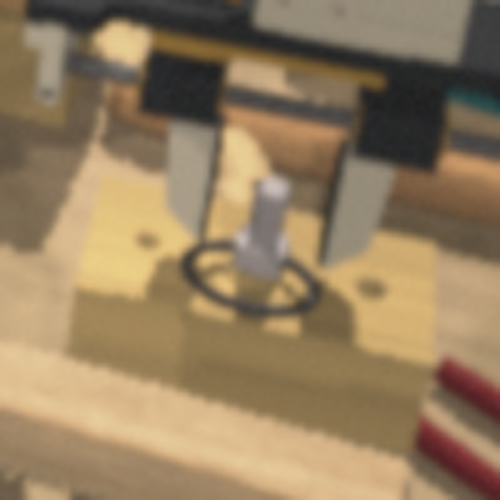

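The open fingers straddle the tab: tab at (270,215) of the crop, left finger at (195,200), right at (350,210). The ring lies clear below them. I close with moderate force.

Call:
{"method": "jog_arm", "body": {
  "motion": [
    [[0,0,0,0,0,0,1],[0,0,0,0,0,0,1],[0,0,0,0,0,0,1],[0,0,0,0,0,0,1],[0,0,0,0,0,0,1],[0,0,0,0,0,0,1]]
  ],
  "force": 25
}}

```text
clock: 7.5
position: [0.5395, -0.2801, 0.0596]
ee_rot: [-0.462, 3.107, -0.0]
force: [-1.2, 0.6, 2.7]
width: 0.131
gripper_force: 25.0
```

Call:
{"method": "jog_arm", "body": {
  "motion": [
    [[0,0,-0.02,0,0,0,1],[0,0,-0.05,0,0,0,1],[0,0,-0.09,0,0,0,1],[0,0,-0.13,0,0,0,1],[0,0,-0.15,0,0,0,1],[0,0,-0.15,0,0,0,1],[0,0,-0.15,0,0,0,1]]
  ]
}}

```text
clock: 8.08
position: [0.5397, -0.2803, 0.2101]
ee_rot: [-0.462, 3.105, -0.001]
force: [-0.6, 1.1, -2.7]
width: 0.135
gripper_force: 25.0
```

Run:
```python
from fit import *
go(cart(-.132,-.0003,.175),101.2)
print(cart(-.132,-.0003,.175),observe()["gripper_force"])
```

```text
row [-0.0443  0.1975  0.035 ] [-0.001   0.0019  0.0997] t 8.0833 pos [ 0.5397 -0.2803  0.2101] F [-0.59  1.14 -2.69] w 0.13504835528636136
[ 0.52466501 -0.07839738  0.175     ] 24.99420226973598
```

Call:
{"method": "jog_arm", "body": {
  "motion": [
    [[-0.008,0.035,0,0,0,0.05,1],[-0.016,0.07,0,0,0,0.1,1],[-0.024,0.105,0,0,0,0.1,1],[-0.032,0.14,0,0,0,0.1,1],[-0.038,0.17,0,0,0,0.1,1],[-0.044,0.19,0,0,0,0.1,1],[-0.044,0.1975,0,0,0,0.1,1],[-0.044,0.1975,0,0,0,0.1,1],[-0.044,0.1975,0,0,0,0.1,1],[-0.044,0.1975,0,0,0,0.1,1]]
  ]
}}

```text
clock: 8.92
position: [0.5236, -0.0801, 0.2086]
ee_rot: [0.303, -3.126, 0.001]
force: [-0.3, -0.8, -1.3]
width: 0.13
gripper_force: 25.0
```

Run:
```python
from fit import *
go(cart(-.132,-.0003,.155),101.2)
p=observe()["position"]
w=[p+np.array([0,0,-.013]),p+np.array([0,0,-.049]),cart(-.132,0,.0975)];print(proj("scene",w))
im=get_image("scene")[150:250,290:370,::-1];cv2.imwrite("pics/p0.png",cv2.resize(im,None,fx=6,fy=6,interpolation=2))
```

```text
row [-0.0015  0.0015  0.0536] [-0.0006 -0.0012 -0.0025] t 8.9167 pos [ 0.5236 -0.0801  0.2086] F [-0.29 -0.77 -1.29] w 0.12952702006652178
[[333.4737495  186.11266004]
 [332.80969886 202.18257188]
 [331.2288835  227.71436902]]
```

View pics/p0.png

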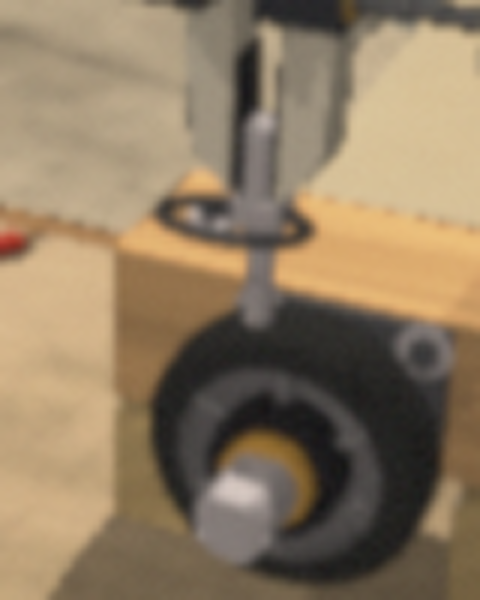

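Run:
```python
from fit import *
def tc(w):
    c,s=np.cos(PC[2]),np.sin(PC[2]);d=w[:2]-PC[:2];return np.round([c*d[0]+s*d[1],-s*d[0]+c*d[1]],4)
print("end scene",tc(onz("scene",(329.3,237.5),.085)),"end top",tc(onz("top",(342.6,244.6),.085)),"hole top",tc(onz("top",(342.0,235.1),.0975)))
im=cv2.imread("pics/s_w2.png")
# axle edges in current scene picture, rows across end face
i=cv2.cvtColor(cv2.imread("pics/p0.png"),6).astype(int)
for r in(480,500,520,540): print(r,i[r,170:320:6])
print("pin");
for r in(270,290,310): print(r,i[r,220:300:4])
print(tc(onz("scene",(333.0,200.5),observe()["position"][2]-.047)),tc(observe()["position"]))
```

```text
end scene [-0.1499 -0.0038] end top [-0.1523 -0.0008] hole top [-0.1326 -0.0014]
480 [ 39  37  44  61  72  80  83 100 140 175 191 183 174 162 148 137 122 111
 104 101 100 103 103  87  63]
500 [ 87  55  37  43  72 106 127 142 157 170 180 187 192 188 177 165 144 115
  97  92  93  96  97  80  54]
520 [121 118 101  76  91 116 125 123 126 125 125 123 124 124 124 125 121 106
  93  86  81  71  54  35  33]
540 [104 104 105 106 109 121 124 125 125 125 126 125 124 123 120 122 120  94
  73  62  63  63  67  68  70]
pin
270 [164 166 170 175 177 174 156 132 119 116 116 112 118 132 160 181 183 184
 182 182]
290 [118 119 119 119 117 116 115 116 118 117 113 108 105 106 113 119 121 125
 134 143]
310 [107 102  95  86  79  83  97 113 121 119 114 107  94  81  67  55  51  50
  51  52]
[-0.1305 -0.0008] [-0.1333 -0.0019]
```

Run:
```python
from fit import *
go(cart(-.129,-.002,.153),101.2)
```

```text
row [-0.0044 -0.0001  0.0558] [-0.0007 -0.0008 -0.0029] t 8.9667 pos [ 0.5237 -0.0802  0.2088] F [-1.15 -0.3  -2.06] w 0.1304160955558088
```

Call:
{"method": "jog_arm", "body": {
  "motion": [
    [[-0.004,0,0.02,0,0,-0.003,1],[-0.004,0,0.04,0,0,-0.003,1],[-0.004,0,0.05,0,0,-0.003,1],[-0.004,0,0.055,0,0,-0.003,1],[-0.004,0,0.055,0,0,-0.003,1],[-0.004,0,0.055,0,0,-0.003,1],[-0.004,0,0.055,0,0,-0.003,1]]
  ]
}}

```text
clock: 9.55
position: [0.5284, -0.0779, 0.1551]
ee_rot: [-0.31, 3.125, -0.0]
force: [0.3, 0.9, -1.2]
width: 0.127
gripper_force: 25.0
```

```bash
cat >> fit.py <<'E'
def where():
    s=observe();p=s["position"];c,n=np.cos(PC[2]),np.sin(PC[2]);d=p[:2]-PC[:2]
    print("cart",np.round([c*d[0]+n*d[1],-n*d[0]+c*d[1],p[2]],4),"F",np.round(s["force"],1),"t",s["clock"])
E
python3 - <<'E'
from fit import *
where()
im=[get_image("top")[210:260,315:370,::-1],get_image("scene")[190:240,305:360,::-1]]
cv2.imwrite("pics/p1.png",cv2.resize(np.hstack(im),None,fx=7,fy=7,interpolation=2))
E
```

```text
cart [-0.1282 -0.0006  0.1551] F [ 0.3  0.9 -1.2] t 9.55
```

View pics/p1.png

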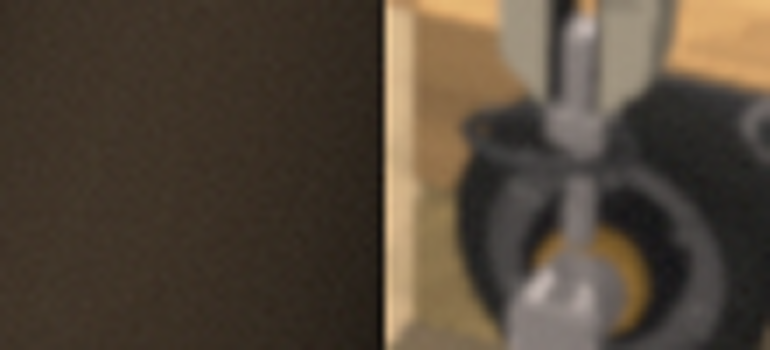

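Run:
```python
from fit import *
def tc(w):
    c,s=np.cos(PC[2]),np.sin(PC[2]);d=w[:2]-PC[:2];return np.round([c*d[0]+s*d[1],-s*d[0]+c*d[1]],4)
print(tc(onz("scene",(329.6,231.7),.0975)),"pin tip",tc(onz("scene",(332.6,223.5),.1045)))
i=cv2.cvtColor(cv2.imread("pics/p1.png"),6).astype(int)
for r in range(224,350,7): print(r,i[r,490:650:7])
```

```text
[-0.1473 -0.0029] pin tip [-0.1259 -0.0003]
224 [ 54  65  69  72  73  64  47  33  28  42  71 105 120 116 103  80  56  43
  34  28  26  25  25]
231 [ 56  67  70  73  71  59  38  29  37  56  83 110 120 115 103  90  77  66
  54  40  32  28  24]
238 [ 58  68  71  73  65  50  35  35  56  81 102 115 117 112 104  95  90  86
  79  64  45  32  27]
245 [ 58  68  72  71  61  42  35  51  78 100 112 116 115 110 105 101  99  97
  92  84  66  44  30]
252 [ 57  69  71  70  60  41  44  72  98 110 114 115 116 115 110 106 103 101
  97  93  82  60  37]
259 [ 52  66  71  70  61  44  54  89 110 114 112 115 119 120 117 109 104 103
 101  98  91  74  47]
266 [ 49  64  70  70  61  48  64 105 128 121 111 113 119 122 121 113 106 103
 103 105  99  83  58]
273 [ 45  60  72  74  68  62  88 133 158 140 114 111 117 122 122 115 108 103
 102 106 104  90  67]
280 [ 40  55  71  80  82  91 127 165 176 150 119 114 121 130 128 116 107 102
 100 103 105  95  73]
287 [ 37  50  66  81  96 125 162 182 168 137 119 117 129 148 145 120 105 100
  98  99 104  98  77]
294 [ 37  43  59  83 110 144 173 178 150 125 118 120 137 160 157 126 103  97
  95  96 101  96  75]
301 [ 39  38  59  93 121 143 159 157 140 128 125 131 149 164 156 127 102  95
  94  95  98  91  68]
308 [ 47  42  66 105 127 133 138 138 135 134 135 139 152 158 149 125 102  95
  94  98  98  83  56]
315 [ 66  52  73 111 128 128 127 127 129 132 134 138 142 145 139 123 103  93
  95 100  93  68  42]
322 [ 94  70  78 111 127 127 126 126 127 127 128 130 131 133 129 118 102  92
  93  91  78  52  31]
329 [114  87  84 110 127 128 127 126 126 126 126 125 126 126 122 111  95  85
  78  67  53  38  34]
336 [119 101  93 116 131 128 127 126 126 126 125 125 124 123 119 104  84  68
  54  44  38  41  49]
343 [112 107 105 124 133 128 126 126 126 126 127 126 123 123 122 104  77  60
  51  48  51  59  66]
```

Call:
{"method": "jog_arm", "body": {
  "motion": [
    [[0.003,-0.001,0.003,0,0,0,1],[0.003,-0.0015,0.005,0,0,0,1],[0.003,-0.0015,0.006,0,0,0,1],[0.003,-0.0015,0.007,0,0,0,1],[0.003,-0.0015,0.008,0,0,0,1],[0.003,-0.0015,0.008,0,0,0,1]]
  ]
}}

```text
clock: 10.15
position: [0.5251, -0.0795, 0.146]
ee_rot: [0.311, -3.126, -0.0]
force: [-0.5, -1.6, -1.4]
width: 0.129
gripper_force: 25.0
```

```bash
python3 -c "
from fit import *
where()"
```

```text
cart [-0.1318 -0.0015  0.146 ] F [-0.5 -1.6 -1.4] t 10.15
```

Call:
{"method": "jog_arm", "body": {
  "motion": [
    [[0,0,0.001,0,0,0,1],[0,0,0.002,0,0,0,1],[0,0,0.002,0,0,0,1],[0,0,0.002,0,0,0,1]]
  ]
}}

```text
clock: 10.48
position: [0.5252, -0.0796, 0.1442]
ee_rot: [0.311, -3.126, -0.0]
force: [-0.2, 0.2, -1.6]
width: 0.127
gripper_force: 25.0
```

```bash
python3 -c "
from fit import *
where()"
```

```text
cart [-0.1317 -0.0016  0.1442] F [-0.2  0.2 -1.6] t 10.4833
```

Call:
{"method": "jog_arm", "body": {
  "motion": [
    [[0,0,0.001,0,0,0,1],[0,0,0.002,0,0,0,1],[0,0,0.003,0,0,0,1],[0,0,0.003,0,0,0,1],[0,0,0.003,0,0,0,1]]
  ]
}}

```text
clock: 10.9
position: [0.5252, -0.0796, 0.1411]
ee_rot: [0.311, -3.126, -0.0]
force: [0.5, -0.5, -1.3]
width: 0.13
gripper_force: 25.0
```

```bash
python3 -c "
from fit import *
where()"
```

```text
cart [-0.1317 -0.0016  0.1411] F [ 0.5 -0.5 -1.3] t 10.9
```

Call:
{"method": "jog_arm", "body": {
  "motion": [
    [[0,0,0.002,0,0,0,1],[0,0,0.004,0,0,0,1],[0,0,0.006,0,0,0,1],[0,0,0.006,0,0,0,1],[0,0,0.006,0,0,0,1]]
  ]
}}

```text
clock: 11.32
position: [0.5251, -0.0796, 0.135]
ee_rot: [0.311, -3.126, -0.0]
force: [0.1, 0.2, -1.5]
width: 0.135
gripper_force: 25.0
```

```bash
python3 -c "
from fit import *
where()"
```

```text
cart [-0.1318 -0.0016  0.135 ] F [ 0.1  0.2 -1.5] t 11.3167
```

Call:
{"method": "jog_arm", "body": {
  "motion": [
    [[0,0,0.003,0,0,0,1],[0,0,0.006,0,0,0,1],[0,0,0.009,0,0,0,1],[0,0,0.012,0,0,0,1],[0,0,0.014,0,0,0,1],[0,0,0.014,0,0,0,1],[0,0,0.014,0,0,0,1]]
  ]
}}

```text
clock: 11.9
position: [0.5252, -0.0796, 0.1211]
ee_rot: [0.311, -3.126, -0.0]
force: [-0.1, 0.7, -1.3]
width: 0.13
gripper_force: 25.0
```

```bash
python3 -c "
from fit import *
where()"
```

```text
cart [-0.1318 -0.0016  0.1211] F [-0.1  0.7 -1.3] t 11.9
```

Call:
{"method": "jog_arm", "body": {
  "motion": [
    [[0,0,0.003,0,0,0,1],[0,0,0.006,0,0,0,1],[0,0,0.008,0,0,0,1],[0,0,0.009,0,0,0,1],[0,0,0.01,0,0,0,1],[0,0,0.0105,0,0,0,1],[0,0,0.0105,0,0,0,1]]
  ]
}}

```text
clock: 12.48
position: [0.5253, -0.0796, 0.1119]
ee_rot: [-0.31, 3.126, 0.001]
force: [-5.9, 1.8, 14.4]
width: 0.129
gripper_force: 25.0
```

```bash
python3 -c "
from fit import *
where()
save('scene','x1.png')
for q in('linchpin','ring','wheel'):
    for r in silhouettes(q,'scene')[:2]:
        ys,xs=np.nonzero(r['mask']);print(q,r['p'],r['pixel'],xs.min(),xs.max(),ys.min(),ys.max())
h=[cart(-.1318,-.0016,.0975),cart(-.1318,-.0016,.0975+.038),cart(-.1318-.046,-.0016,.0975+.0166)];print(proj('scene',h))
"
```

```text
cart [-0.1316 -0.0016  0.1119] F [-5.9  1.8 14.4] t 12.4833
linchpin 0.55 [330.0, 224.9] 316 339 214 234
ring 0.62 [336.3, 227.9] 317 340 223 234
ring 0.54 [362.5, 221.7] 308 399 191 255
wheel 0.84 [351.1, 227.7] 315 363 205 247
[[331.971544   227.8524693 ]
 [332.62526658 212.16824518]
 [323.13637166 232.1848014 ]]
```

Call:
{"method": "jog_arm", "body": {
  "motion": [
    [[0,0,-0.001,0,0,0,1],[0,0,-0.001,0,0,0,0.1],[0,0,-0.001,0,0,0,0.1],[0,0,-0.001,0,0,0,0.1],[0,0,-0.001,0,0,0,0.1]]
  ]
}}

```text
clock: 13.1
position: [0.5253, -0.0796, 0.1116]
ee_rot: [-0.311, 3.126, -0.0]
force: [-0.9, 0.3, -0.9]
width: 0.37
gripper_force: 0.0
```

Call:
{"method": "jog_arm", "body": {
  "motion": [
    [[0,0,-0.01,0,0,0,0.1],[0,0,-0.03,0,0,0,0.1],[0,0,-0.06,0,0,0,0.1],[0.03,0,-0.06,0,0,0,0.6],[0.046,0,-0.06,0,0,0,1],[0.046,0,-0.06,0,0,0,1],[0.046,0,-0.06,0,0,0,1],[0.046,0,-0.06,0,0,0,1]]
  ]
}}

```text
clock: 13.77
position: [0.481, -0.0884, 0.1723]
ee_rot: [-0.311, 3.125, 0.0]
force: [0.3, -0.3, 0.9]
width: 0.137
gripper_force: 0.0
```

```bash
python3 -c "
from fit import *
where();go(cart(-.1795,-.0016,.125),101.2)
save('scene','x2.png')
for q in('linchpin','ring','wheel'):
    for r in silhouettes(q,'scene')[:2]:
        ys,xs=np.nonzero(r['mask']);print(q,r['p'],r['pixel'],xs.min(),xs.max(),ys.min(),ys.max())
a=np.linspace(0,6.28,60);e=np.radians(13);d=23.5+26*np.cos(a)
P=np.array([cart(-.1318-D*np.cos(e),-.0016+26*np.sin(t)/1000 ,.1035+D*np.sin(e)) for D,t in zip(d/1000,a)]);q=proj('scene',P);print(q.min(0),q.max(0))
"
```

```text
cart [-0.1768 -0.0017  0.1723] F [ 0.3 -0.3  0.9] t 13.7667
row [0.0027 0.0001 0.0473] [-0.0001  0.0013  0.0029] t 13.7667 pos [ 0.481  -0.0884  0.1723] F [ 0.31 -0.26  0.87] w 0.13717979042049577
linchpin 0.66 [331.0, 224.9] 316 340 212 235
ring 0.62 [327.4, 229.2] 315 340 224 234
wheel 0.58 [342.8, 221.3] 315 363 201 247
[314.97731292 223.99269119] [340.50048972 233.68636001]
```

Call:
{"method": "jog_arm", "body": {
  "motion": [
    [[0.002,0,0.03,0,0,0,1],[0.002,0,0.05,0,0,0,1],[0.002,0,0.055,0,0,0,1],[0.002,0,0.06,0,0,0,1],[0.0015,0,0.065,0,0,0,1],[0.001,0,0.07,0,0,0,1],[0.001,0,0.07,0,0,0,1]]
  ]
}}

```text
clock: 14.55
position: [0.4796, -0.0889, 0.1016]
ee_rot: [-0.311, 3.126, -0.0]
force: [-2.0, -0.1, 3.6]
width: 0.007
gripper_force: 1.5
```

```bash
python3 -c "
from fit import *
where();print(observe()['width'])"
```

```text
cart [-0.1783 -0.0018  0.1016] F [-2.  -0.1  3.6] t 14.55
0.007246178039664824
```

Ring resists with 3.6 N as expected. Continue along the arc.

Call:
{"method": "jog_arm", "body": {
  "motion": [
    [[-0.001,0,0.006,0,0,0,1],[-0.002,0,0.011,0,0,0,1],[-0.004,0,0.016,0,0,0,1],[-0.006,0,0.021,0,0,0,1],[-0.008,0,0.026,0,0,0,1],[-0.0095,0,0.03,0,0,0,1],[-0.0105,0,0.033,0,0,0,1],[-0.0105,0,0.034,0,0,0,1],[-0.0105,0,0.034,0,0,0,1]]
  ]
}}

```text
clock: 15.3
position: [0.4891, -0.0868, 0.0673]
ee_rot: [0.311, -3.125, -0.0]
force: [-0.5, -0.2, 0.2]
width: 0.003
gripper_force: 0.0
```

```bash
python3 -c "
from fit import *
where()"
```

```text
cart [-0.1685 -0.0016  0.0673] F [-0.5 -0.2  0.2] t 15.3
```

Call:
{"method": "jog_arm", "body": {
  "motion": [
    [[0.02,0,0,0,0,0,1],[0.05,0,0,0,0,0,1],[0.05,0,-0.04,0,0,0,1],[0.05,0,-0.08,0,0,0,1],[0.05,0.04,-0.12,0,0,0,1],[0.05,0.08,-0.12,0,0,0,1],[0.05,0.12,-0.12,0,0,0,1],[0.05,0.15,-0.12,0,0,0,1],[0.05,0.15,-0.12,0,0,0,1]]
  ]
}}

```text
clock: 16.05
position: [0.4096, 0.0573, 0.1884]
ee_rot: [-0.323, 3.124, 0.005]
force: [0.9, 0.6, -0.0]
width: 0.005
gripper_force: 0.0
```

```bash
python3 -c "
from fit import *
where();a=np.linspace(0,6.28,60)
for phi in(0,1.8):
    e=np.radians(13)-phi;d=.0235+.026*np.cos(a)
    P=np.array([cart(-.1318-D*np.cos(e),-.0016+.026*np.sin(t),.1035+D*np.sin(e)) for D,t in zip(d,a)])
    for n in('scene','top'):
        q=proj(n,P);print(phi,n,q.min(0),q.max(0))
im={n:get_image(n) for n in('scene','top')}
for n in im:
    for q in('linchpin','ring','wheel','tape_measure','pencil','hammer'):
        for r in silhouettes(q,n)[:2]:
            ys,xs=np.nonzero(r['mask']);print(n,q,r['p'],r['pixel'],xs.min(),xs.max(),ys.min(),ys.max())
print(proj('scene',cart(-.1318,-.0016,.1355)),proj('top',cart(-.1318,-.0016,.1355)))
g=cv2.cvtColor(im['scene'],7);print(g[208:254,312:348:2])
"
```

```text
cart [-0.2186  0.1552  0.1884] F [ 0.9  0.6 -0. ] t 16.05
0 scene [314.97731292 223.99269119] [340.50048972 233.68636001]
0 top [331.7337937 233.1882055] [355.46500917 255.43975781]
1.8 scene [320.48648976 223.99835418] [343.17319563 245.38431047]
1.8 top [330.26467842 233.66679919] [353.08671736 238.05983739]
scene linchpin 0.75 [331.2, 223.8] 321 341 213 245
scene linchpin 0.51 [272.4, 198.6] 249 293 190 205
scene ring 0.29 [349.3, 211.1] 309 399 179 255
scene wheel 0.94 [340.7, 222.1] 314 364 200 248
scene tape_measure 0.81 [233.3, 211.9] 218 250 202 225
scene pencil 0.53 [275.1, 197.8] 249 295 189 205
scene hammer 0.97 [480.2, 273.4] 391 544 245 306
top wheel 0.67 [339.8, 217.9] 316 363 208 231
top tape_measure 0.77 [208.5, 224.2] 194 225 211 236
top pencil 0.87 [220.2, 169.5] 206 232 141 199
top hammer 0.76 [454.9, 183.6] 380 508 150 199
[[332.62526658 212.16824518]] [[342.81363019 232.00233431]]
[[110 101  99  88  45  33  31  34  31  29  29  32  34  31  34  37  39  40]
 [116 103 100  78  37  32  30  29  34  33  33  31  29  30  32  36  38  37]
 [118 105 100  60  35  31  35  33  
[... 2565 characters left out ...]
 49  47  42  34  30  31]
 [101  98  99  99 102 101 100  88  78  74  70  59  51  45  37  33  30  31]
 [100 100  99  99  97 101 100  92  86  87  86  81  65  45  45  39  40  45]
 [ 99 101 101  99  99 100 100  96  94  96  97  98  86  65  64  59  58  61]
 [101 101 101  99  99 102 102  99  98  97 100  98  87  82  81  78  75  76]
 [100 100 101 102 101 103 102  99  97  98  98  94  84  83  84  82  81  82]
 [101  98 100 101 100 100 101  99 100  99  99  89  83  82  82  82  83  83]
 [100  96  97 100 101 100 102  99  99  99  97  87  82  82  81  84  83  84]
 [102  96  96  99 100 100 101  99 100  99  96  85  83  81  81  83  84  84]
 [101  97  97  98  98 100  99  98  99  98  93  83  80  80  80  81  82  83]]
```

```bash
python3 -c "
from cell import *
print(sign_off())"
```

```text
the job is handed in; nothing more can be done
None
```

The job is handed in at 16 s of the 72 s allowed. As far as the last pictures and force readings show, the wheel is home, the linchpin is seated through the axle with its ring snapped shut, and the tools are where they were. One lapse: while pushing the wheel home, the fingers reached about 46 N before I backed off, which I take to be fingertip contact, not the gripper's body, but could not confirm.

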